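# Bring the orange flower under the bench magnifier

## Robot

A 6-joint arm with a two-finger parallel gripper is mounted at the origin on the work surface. World frame = base frame: x ahead of the robot, y to its left, z up, the work surface at z = 0. Lengths are in mm, angles in rad, forces in N, time in s.
With the tool pointing down it reaches from about 375 to 925 mm from the base axis. Payload 5.7 kg.
Tool frame: the origin (TCP) lies midway between the tips of the shut fingers; the grasp point (between the pads) lies 19 mm behind it; y points along the fingers, z is the direction in which the jaws open and shut, and the axes are right-handed (so a half turn about y gives the same grasp; the last joint's range is limited). The gripper opens to 88 mm and grips with 3 to 60 N. Pads are 20 mm wide; open, the fingers measure 115 mm over their backs; the gripper's body (75 mm by 178 mm) begins 61 mm behind the grasp point.
Start: joints at [1.057, 0.359, 1.51, -0, 1.272, -0.115], TCP at [232.977, 552.887, 222.623] pointing down, gripper open.
Joint ranges: [-2.97, 2.97], [-1.01, 2.36], [0.21, 2.38], [-0.96, 4.11], [0.2, 2.71], [-2.98, 2.98]. Speed limits (rad/s): [2.39, 2.39, 3.14, 3.14, 3.14, 3.14].

## Interface

Orientations are given as a 3x3 rotation matrix whose columns are the frame's x, y, z axes.
In Python, from plant import get_state, capture, close_job, silhouettes gives the robot as it stands.
- The arm moves only by the tool carry_out, never from a script. Its argument "moves" is a list of rows, each an object of numbers: "tx", "ty", "tz": the shift along the tool's x, y, z in units of 40 mm (1.0 is 40 mm); "spin": the turn about the tool's y in units of 6 degrees (1.0 is 6 degrees); "jaw": the finger opening in mm, from 0 to 87.8. In form: [{"tx": .., "ty": .., "tz": .., "spin": .., "jaw": ..}, ...]. A call has 1 to 8 rows; each row is the pose to reach, as a shift and turn from the pose measured when the call began, along the tool's axes at that moment; what a row does not reach only later rows make up. A row lasts 1/12 s, in which the tool goes at most 41.7 mm and 7.16 degrees, less where a joint would pass 70% of its speed; a pose out of reach is approached as far as the arm can. A call with a gripper value outside its range is refused whole. The fingers move at their own pace and stop on an object; "grip_force" is the grip in N (left out, the last holds). Time passes only in rows, so rows that repeat a pose let the fingers close. It gives the time, the measured TCP pose, the force and the opening at its end, in the units of the state.
- get_state(): the state, without advancing time (a new reading comes with each control period).
- capture(name): name is "side" or "top" or "wrist"; returns a dict with "image" (400x640x3 uint8, red, green, blue), "mtx" (3x3 intrinsics, pixels), "R" (3x3) and "t" (3): a world point X has camera coordinates R X + t. Camera axes: x right, y down, z forward; pixel columns grow to the right and rows downward; lengths in mm; the calibration is good to about 2 mm. A picture is of the moment at which its call begins. There is no depth.
- close_job(): hands the job in, once; it reports no verdict.
Trained networks look in the newest picture that a camera, given by its name, has taken for a name from the list of things; names that differ only in an ending like _2 or _b are one class to them, and where a whole thing is asked for, a point or a joint stands for the part that bears it (a point fixed in the world has none). Each returns a list of dicts, best first, with "conf" (0 to 1); they miss things now and then, are a little off and sometimes report something else, mostly with a low value. They report only what shows in the picture. A call takes as long as a camera call.
- silhouettes(camera, thing): "region" (400x640 bool, what is visible of it) and "extent" ([centre column, centre row, width, height] in pixels, round what is visible of it).
The state is a dict: "t": time; "q": joint angles; "dq": joint speeds; "tau": joint torques, N m; "ee_pos": TCP position; "tool_rot": TCP orientation; "ft_force": force on the tool from outside, world axes, zero at the start; "ft_torque": the same for the moment, N m; "finger_gap": finger opening in mm.
Only numpy, scipy, OpenCV 4.12 (cv2) and the standard library are available. Lean on these libraries where they do the work, as an engineer would, in place of code of your own. Each camera call takes 0.05 s, during which the arm holds its last target. There are 200 camera calls.

## Task

Look at the orange flower: push on an arm of the three-armed turntable with a fingertip to turn it until the dish of orange petals stands centred over the white viewing spot, and after that push the magnifier's arm round until its lens is centred over that dish. Do not touch or lift any of the dishes, keep all three seated in their cups, and leave the other things on the bench undisturbed.

Things in the scene. Friction and masses are not known exactly. Their poses are not given: they have to be found in the camera images.
- turntable: Low turntable with three arms, turning either way about a vertical axis; it stays where left (friction 0.08 N m). Origin: on the axis at table height, z up; arms point 30, 150, 270 degrees from its x towards its y axis. Each arm is an aluminium bar 10 mm wide, 40 to 60 mm above the table, bare from 26 to 90 mm off the axis, with a cup at its end. Hub: radius 26 mm, its cap 72 mm above the table.
- orange_dish: The dish with orange petals. It is loose, white, round, 59 mm across and about 24 mm high, and rests in one of the three cups of the turntable (any of the three). Its origin is the centre of its underside, 48 mm above the table. Not to be touched or lifted.
- green_dish: The dish with green pods. It is loose, white, round, 59 mm across and about 24 mm high, and rests in one of the three cups of the turntable (any of the three). Its origin is the centre of its underside, 48 mm above the table. Not to be touched or lifted.
- violet_dish: The dish with violet petals. It is loose, white, round, 59 mm across and about 24 mm high, and rests in one of the three cups of the turntable (any of the three). Its origin is the centre of its underside, 48 mm above the table. Not to be touched or lifted.
- viewing_spot (a point): Centre of the white viewing spot, a disc 100 mm across edged by a thin yellow ring, fixed on the stand 125 mm from the turntable's axis, on the line from that axis to the magnifier's post; the point is on its top, 13 mm above the table. The cups pass right over it. The stand's base is 12 mm high: a disc of radius 75 mm under the turntable and a 60 mm wide bar on to the post.
- post_axis (a point): Point on the vertical axis of the magnifier's post, at the height of the middle of its arm, 151 mm above the table. The post stands 265 mm from the turntable's axis; with the blue pivot (28 mm across) it reaches 164 mm above the table.
- lens_centre (a point): Centre of the round magnifying lens in its blue rim (92 mm across), 151 mm above the table, on the end of the magnifier's arm and 140 mm from the post's axis. The arm is a straight blue bar from post to lens, 10 mm wide, 143 to 159 mm above the table, bare from 14 to 94 mm off the post's axis.
- magnifier (a joint): Angle of the magnifier's arm about its post: 0 with the lens over the viewing spot, growing as it swings away clockwise seen from above. It starts swung away by 1.3 to 2.1 rad, so the arm is to be pushed counterclockwise; range -0.8 to 2.6. It stays where it is left (friction 0.08 N m).
- seat_a (a point): Centre of the inner floor of the grey cup on the arm at 30 degrees, 48 mm above the table and 125 mm off the turntable's axis. The cup is 72 mm across, 44 to 56 mm above the table, and holds one dish.
- seat_b (a point): Centre of the inner floor of the grey cup on the arm at 150 degrees, 48 mm above the table and 125 mm off the turntable's axis. The cup is 72 mm across, 44 to 56 mm above the table, and holds one dish.
- seat_c (a point): Centre of the inner floor of the grey cup on the arm at 270 degrees, 48 mm above the table and 125 mm off the turntable's axis. The cup is 72 mm across, 44 to 56 mm above the table, and holds one dish.
- amber_jar: Bystander: loose amber jar with a white cap, 44 mm across, 70 mm high; origin at the centre of its underside, as for all the bystanders.
- beaker: Bystander: loose glass beaker, 66 mm across, 85 mm high.
- ruler: Bystander: loose clear ruler, 200 x 30 x 4 mm, lying flat, long along its y axis.
- tweezers: Bystander: loose steel tweezers, 120 mm long along their x axis, 8 mm high, lying flat.
- seed_pot: Bystander: loose clear pot with a green cap, 40 mm across, 45 mm high.
- stone: Bystander: loose grey stone, 50 x 40 x 28 mm.

How it is judged (in metres and radians):
On the way, in this order (a step that is already met when the one before it is completed fails the run):
1. the turntable is turned until the orange dish stands over the viewing spot (within 12 mm), and rests there (horizontal distance between orange_dish and viewing_spot below 0.012 m and angular speed of turntable below 0.05 rad/s), for 0.2 s.
2. the magnifier is swung until its lens is over the viewing spot (within 14 mm) (horizontal distance between lens_centre and viewing_spot below 0.014 m and horizontal distance between orange_dish and viewing_spot below 0.012 m), for 0.2 s.
At the end, for the whole second after the job is handed in: The orange dish's centre is within 12 mm of the viewing spot's centre and the lens centre within 14 mm of the spot and 20 mm of the dish, seen from above; turntable and magnifier are at rest; all three dishes sit flat in their cups (within 8 mm) (all of step 2 and horizontal distance between lens_centre and orange_dish below 0.02 m and angular speed of turntable below 0.05 rad/s and velocity of joint magnifier between -0.05 and 0.05 rad/s and (distance between orange_dish and seat_a below 0.008 m or distance between orange_dish and seat_b below 0.008 m or distance between orange_dish and seat_c below 0.008 m) and angle between each of orange_dish, green_dish, violet_dish's own z axis and vertical below 0.08 rad and (distance between green_dish and seat_a below 0.008 m or distance between green_dish and seat_b below 0.008 m or distance between green_dish and seat_c below 0.008 m) and (distance between violet_dish and seat_a below 0.008 m or distance between violet_dish and seat_b below 0.008 m or distance between violet_dish and seat_c below 0.008 m)); the robot touches nothing.
It fails at once if a dish is touched by the robot (over 0.5 N) (contact force between any of the fingers, the arm and orange_dish above 0.5 N or contact force between any of the fingers, the arm and green_dish above 0.5 N or contact force between any of the fingers, the arm and violet_dish above 0.5 N).
It fails at once if a dish is lifted out of its cup or tipped ((height (world z) of orange_dish above 0.058 m or angle between orange_dish's own z axis and vertical above 0.3 rad) or (height (world z) of green_dish above 0.058 m or angle between green_dish's own z axis and vertical above 0.3 rad) or (height (world z) of violet_dish above 0.058 m or angle between violet_dish's own z axis and vertical above 0.3 rad)).
It fails at once if a bystander is moved by more than 15 mm (distance of any of amber_jar, beaker, ruler, tweezers, seed_pot, stone from where it was at the start of the episode above 0.015 m).
It also fails if it takes over 72 s, if anything falls off the work surface, if the arm or the gripper's body presses on something with over 40 N, if the wrist force passes 120 N, or if a joint passes its speed limit or range.

## Working session

There is one attempt and no reset: what is moved stays moved. The work goes in short steps, Python scripts to look and compute and a tool call to move; the robot and the scene stay as the last step left them, time stands still between calls to the robot, and variables do not carry over. Pictures are saved under pics/ and viewed, about 8 in all and at most 12, crops included, and the job is handed in when it is done.

Besides the shell and the picture viewer there is one more tool, called after "Call:" as name([rows], argument=value, ...), one row to a line, values as JSON. carry_out: Moves the arm, as the interface text tells. Its arguments: {"type":"object","properties":{"moves":{"type":"array"},"grip_force":{"type":"number"}},"required":["moves"]}

```bash
mkdir -p pics; python3 - <<'E'
from plant import *
import cv2
for n in ("top","side"):
    c=capture(n); cv2.imwrite(f"pics/{n}0.png",c["image"][:,:,::-1]); print(n,c["mtx"].tolist(),c["R"].round(4).tolist(),c["t"].round(1).tolist())
    for th in ["turntable","orange_dish","green_dish","violet_dish","magnifier","lens_centre","amber_jar","beaker","ruler","tweezers","seed_pot","stone"]:
        print(th,[(round(s["conf"],2),[round(float(v)) for v in s["extent"]]) for s in silhouettes(n,th)[:2]])
s=get_state();print(s["ee_pos"],s["tool_rot"],s["t"],s["finger_gap"])
E
```

```text
top [[365.3184997555578, 0.0, 318.90025653690776], [0.0, 365.3184997555578, 205.75111549850004], [0.0, 0.0, 1.0]] [[0.0075, -0.9998, 0.019], [-0.9912, -0.01, -0.1321], [0.1322, -0.0179, -0.9911]] [-142.3, 591.5, 870.2]
turntable [(0.76, [329, 217, 110, 114])]
orange_dish [(0.58, [301, 168, 24, 25])]
green_dish [(0.93, [372, 225, 22, 28])]
violet_dish [(0.69, [291, 258, 26, 22]), (0.33, [370, 224, 24, 25])]
magnifier [(0.64, [185, 246, 44, 91]), (0.5, [257, 241, 184, 101])]
lens_centre [(0.83, [184, 247, 42, 95])]
amber_jar [(0.69, [248, 153, 22, 25]), (0.67, [352, 291, 71, 18])]
beaker [(0.65, [437, 255, 38, 30])]
ruler [(0.81, [351, 290, 76, 20])]
tweezers [(0.74, [247, 295, 45, 18]), (0.69, [371, 224, 22, 26])]
seed_pot [(0.61, [207, 156, 15, 16])]
stone [(0.66, [431, 216, 20, 20])]
side [[371.9985978326012, 0.0, 316.9021289191893], [0.0, 371.9985978326012, 195.72802704596032], [0.0, 0.0, 1.0]] [[-0.9511, -0.3088, 0.0064], [-0.2225, 0.6707, -0.7075], [0.2141, -0.6744, -0.7066]] [497.8, 267.8, 785.8]
turntable [(0.84, [311, 206, 106, 80])]
orange_dish [(0.83, [268, 203, 22, 18]), (0.73, [311, 209, 107, 69])]
green_dish [(0.69, [334, 170, 24, 21]), (0.25, [311, 207, 110, 80])]
violet_dish [(0.81, [351, 230, 27, 24]), (0.44, [230, 242, 22, 33])]
magnifier [(0.9, [313, 278, 97, 60])]
lens_centre [(0.79, [314, 278, 101, 64]), (0.61, [209, 284, 19, 20])]
amber_jar [(0.89, [232, 243, 23, 30]), (0.56, [310, 205, 110, 78])]
beaker []
ruler [(0.85, [389, 211, 20, 54])]
tweezers [(0.79, [374, 290, 31, 46])]
seed_pot [(0.82, [209, 286, 20, 26])]
stone [(0.46, [342, 147, 24, 16])]
[232.9821248  552.88878036 222.61840335] [[ 9.21512998e-01 -5.87164187e-05  3.88347513e-01]
 [-3.88347517e-01 -6.42014814e-05  9.21512996e-01]
 [-2.91754573e-05 -9.99999996e-01 -8.19648750e-05]] 1.3 87.6665675849038
```

View pics/top0.png

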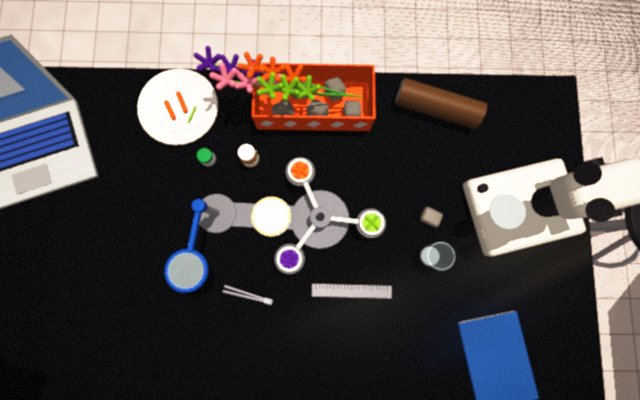

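View pics/side0.png

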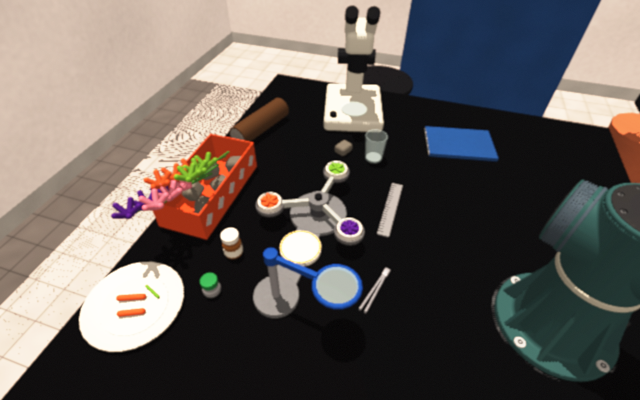

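Top view: hub (320,216), orange dish (300,170), violet (290,259), green (371,222), spot (271,216), pivot (198,205), lens (186,270). The side view agrees. Next I'll fit one stand model to both views.

```bash
cat > h.py <<'E'
import numpy as np,cv2
from plant import *
from scipy.optimize import least_squares
def proj(c,X):
    p=c["mtx"]@(c["R"]@np.asarray(X,float)+c["t"]); return p[:2]/p[2]
def inv(c,uv,z):
    d=c["R"].T@np.linalg.inv(c["mtx"])@[uv[0],uv[1],1]; o=-c["R"].T@c["t"]
    return o+d*(z-o[2])/d[2]
def hue(c,lo,hi,smin,box,vmin=60):
    "centroid of the biggest blob in a hue range inside box (u0,v0,u1,v1)"
    h=cv2.cvtColor(np.ascontiguousarray(c["image"]),cv2.COLOR_RGB2HSV); m=cv2.inRange(h,(lo,smin,vmin),(hi,255,255))
    k=np.zeros_like(m); u0,v0,u1,v1=[int(b) for b in box]; k[max(v0,0):v1,max(u0,0):u1]=1; m*=k
    n,_,st,ce=cv2.connectedComponentsWithStats(m)
    if n<2: return None
    i=1+st[1:,4].argmax(); return ce[i],st[i,4],st[i,:4]
def e(a): return np.array([np.cos(a),np.sin(a),0])
def at(p,z): return np.array([p[0],p[1],z])
E
cat > fit.py <<'E'
from h import *
T,S=capture("top"),capture("side")
near=lambda u,v,r=16:(u-r,v-r,u+r,v+r)
petal={"orange":(3,17,150),"green":(30,65,120),"violet":(120,150,100)}
pos={"top":{"orange":(300,170),"green":(371,222),"violet":(290,259)},"side":{"orange":(268,203),"green":(336,170),"violet":(349,229)}}
man={"top":{"hub":(320,216),"spot":(271,216),"piv":(198,205),"lens":(186,270)},"side":{"hub":(319,198),"spot":(300,248),"piv":(270,254),"lens":(337,287)}}
obs=[]
for n,c in(("top",T),("side",S)):
    for k,(lo,hi,s) in petal.items():
        r=hue(c,lo,hi,s,near(*pos[n][k],13)); print(n,k,None if r is None else (r[0].round(1),r[1])); 
        obs.append((c,k,r[0] if r else pos[n][k],n))
    for k,uv in man[n].items(): obs.append((c,k,uv,n))
def model(p):
    ax,ay,phi,th,psi,zp=p; a=at((ax,ay),0); post=a+265*e(phi)
    d={"hub":at(a,72),"spot":at(a+125*e(phi),13),"piv":at(post,164),"lens":at(post+140*e(phi+np.pi-psi),151)}
    s=1
    d.update(orange=at(a+125*e(th),zp),green=at(a+125*e(th-2*np.pi/3),zp),violet=at(a+125*e(th+2*np.pi/3),zp)); return d
f=lambda p:np.concatenate([proj(c,model(p)[k])-uv for c,k,uv,_ in obs])
a0=inv(T,(320,216),72); 
r=least_squares(f,[a0[0],a0[1],1.57,1.2,1.5,70],loss="soft_l1")
print(r.x.round(3),{k:v.round(0).tolist() for k,v in model(r.x).items()})
for (c,k,uv,n),q in zip(obs,f(r.x).reshape(-1,2)): print(n,k,q.round(1))
for k,u,v,z in[("amber",248,153,60),("pot",207,156,45),("stone",431,216,28),("beaker",437,255,50),("ruler",351,290,4),("tweez",247,295,4),("tank",252,130,0),("tankR",375,130,0),("plate",208,130,0)]: print(k,inv(T,(u,v),z).round(0))
np.save("fit.npy",r.x)
E
python3 fit.py
```

```text
top orange (array([299.6, 170. ]), np.int32(232))
top green (array([371.4, 222.2]), np.int32(250))
top violet (array([288.8, 258.4]), np.int32(260))
side orange (array([268.9, 200.2]), np.int32(163))
side green (array([336. , 167.6]), np.int32(125))
side violet (array([349.2, 227. ]), np.int32(193))
[ 5.64221e+02 -1.38550e+02  1.52700e+00  4.20000e-01  1.68600e+00
  6.61220e+01] {'hub': [564.0, -139.0, 72.0], 'spot': [570.0, -14.0, 13.0], 'piv': [576.0, 126.0, 164.0], 'lens': [438.0, 148.0, 151.0], 'orange': [678.0, -88.0, 66.0], 'green': [551.0, -263.0, 66.0], 'violet': [463.0, -65.0, 66.0]}
top orange [-0.4 -0.4]
top green [-0.4 -0.3]
top violet [-0.4 -0.2]
top hub [-0.3 -0.2]
top spot [-0.7 -0.4]
top piv [-1.1 -0.3]
top lens [-1.1 -0.1]
side orange [0.7 0. ]
side green [0.7 0.1]
side violet [0.5 0. ]
side hub [-0.4 -2.9]
side spot [ 0.6 -2. ]
side piv [ 0.7 -1.4]
side lens [ 0.2 -1. ]
amber [720.  40.  60.]
pot [715. 145.  45.]
stone [ 571. -422.   28.]
beaker [ 473. -426.   50.]
ruler [ 384. -220.    4.]
tweez [370.  41.   4.]
tank [800.  42.   0.]
tankR [ 805. -287.    0.]
plate [799. 159.   0.]
```

```bash
cat > go.py <<'E'
from h import *
def row(X,yaw,st=None):
    "X world TCP (mm), yaw: angle of the tool z axis (deg) -> tx,ty,tz,spin"
    st=st or get_state(); R=np.array(st["tool_rot"]); d=R.T@(np.asarray(X,float)-st["ee_pos"])/40
    y0=np.degrees(np.arctan2(R[1,2],R[0,2])); s=-((yaw-y0+180)%360-180)/6
    return [round(float(v),2) for v in (*d,s)]
ax,ay,phi,th,psi,zp=np.load("fit.npy"); A=np.array([ax,ay,0]); post=A+265*e(phi)
def tt(alpha,s,z,r=60):
    "finger beside turntable arm at alpha deg, s mm clockwise of its centreline"
    a=np.radians(alpha); return at(A+r*e(a)+s*e(a-np.pi/2),z),alpha+90
E
python3 -c "
from go import *
al=np.degrees(th)-120; print(al,np.degrees(phi)-120)
for z in(200,38): X,y=tt(al,32,z); print(X,row(X,y))
"
```

```text
-95.93914035694257 -32.53775604935568
[ 526.18427339 -194.91726727  200.        ] [14.01, 0.57, -14.38, 12.18]
[ 526.18427339 -194.91726727   38.        ] [14.01, 4.62, -14.38, 12.18]
```

Call:
carry_out([
  {"tx":14,"ty":0,"tz":-14.4,"spin":12.2,"jaw":0},
  {"tx":14,"ty":0,"tz":-14.4,"spin":12.2,"jaw":0},
  {"tx":14,"ty":0,"tz":-14.4,"spin":12.2,"jaw":0},
  {"tx":14,"ty":0,"tz":-14.4,"spin":12.2,"jaw":0},
  {"tx":14,"ty":0,"tz":-14.4,"spin":12.2,"jaw":0},
  {"tx":14,"ty":0,"tz":-14.4,"spin":12.2,"jaw":0},
  {"tx":14,"ty":0,"tz":-14.4,"spin":12.2,"jaw":0},
  {"tx":14,"ty":0,"tz":-14.4,"spin":12.2,"jaw":0},
], grip_force=20)

```text
t: 2.07
ee_pos: [354.6, 240.7, 222.9]
tool_rot: [[0.166, 0.001, 0.986], [-0.986, 0.0, 0.166], [-0.0, -1.0, 0.001]]
ft_force: [0.2, -0.0, 0.5]
finger_gap: 38.1
```

```bash
python3 -c "
from go import *
al=np.degrees(th)-120
print(get_state()['q'].round(2) if hasattr(get_state()['q'],'round') else get_state()['q'])
for z in(215,): X,y=tt(al,32,z); print(X,row(X,y))
"
```

```text
[ 0.43  0.11  1.86 -0.    1.18  0.27]
[ 526.18427339 -194.91726727  215.        ] [11.45, 0.2, 2.43, 2.58]
```

Call:
carry_out([
  {"tx":11.45,"ty":0.2,"tz":2.43,"spin":2.58,"jaw":0},
  {"tx":11.45,"ty":0.2,"tz":2.43,"spin":2.58,"jaw":0},
  {"tx":11.45,"ty":0.2,"tz":2.43,"spin":2.58,"jaw":0},
  {"tx":11.45,"ty":0.2,"tz":2.43,"spin":2.58,"jaw":0},
  {"tx":11.45,"ty":0.2,"tz":2.43,"spin":2.58,"jaw":0},
  {"tx":11.45,"ty":0.2,"tz":2.43,"spin":2.58,"jaw":0},
  {"tx":11.45,"ty":0.2,"tz":2.43,"spin":2.58,"jaw":0},
  {"tx":11.45,"ty":0.2,"tz":2.43,"spin":2.58,"jaw":0},
])

```text
t: 2.73
ee_pos: [476.7, -70.0, 217.4]
tool_rot: [[-0.104, 0.001, 0.995], [-0.995, 0.0, -0.104], [-0.0, -1.0, 0.001]]
ft_force: [0.1, 1.5, 0.1]
finger_gap: 0.3
```

```bash
python3 -c "
from go import *
al=np.degrees(th)-120
for z in(38,): X,y=tt(al,32,z); print(X,row(X,y))
"
```

```text
[ 526.18427339 -194.91726727   38.        ] [2.98, 4.49, 1.55, -0.01]
```

Call:
carry_out([
  {"tx":3,"ty":0.2,"tz":1.55,"spin":0,"jaw":0},
  {"tx":3,"ty":0.2,"tz":1.55,"spin":0,"jaw":0},
  {"tx":3,"ty":0.2,"tz":1.55,"spin":0,"jaw":0},
  {"tx":3,"ty":0.2,"tz":1.55,"spin":0,"jaw":0},
  {"tx":3,"ty":0.2,"tz":1.55,"spin":0,"jaw":0},
  {"tx":3,"ty":2,"tz":1.55,"spin":0,"jaw":0},
  {"tx":3,"ty":2.5,"tz":1.55,"spin":0,"jaw":0},
  {"tx":3,"ty":2.5,"tz":1.55,"spin":0,"jaw":0},
])

```text
t: 3.4
ee_pos: [521.6, -192.5, 112.6]
tool_rot: [[-0.104, -0.007, 0.995], [-0.995, 0.005, -0.104], [-0.004, -1.0, -0.007]]
ft_force: [-0.1, 0.6, -0.4]
finger_gap: 0.6
```

```bash
python3 -c "
from go import *
c=capture('top');s=capture('side');cv2.imwrite('pics/a.png',np.vstack([c['image'][130:330,200:500],s['image'][100:300,200:500]])[:,:,::-1].repeat(2,0).repeat(2,1)[:,:])
al=np.degrees(th)-120
for z in(38,): X,y=tt(al,32,z); print(X,row(X,y))
"
```

```text
[ 526.18427339 -194.91726727   38.        ] [0.03, 1.94, 0.08, 0.0]
```

View pics/a.png

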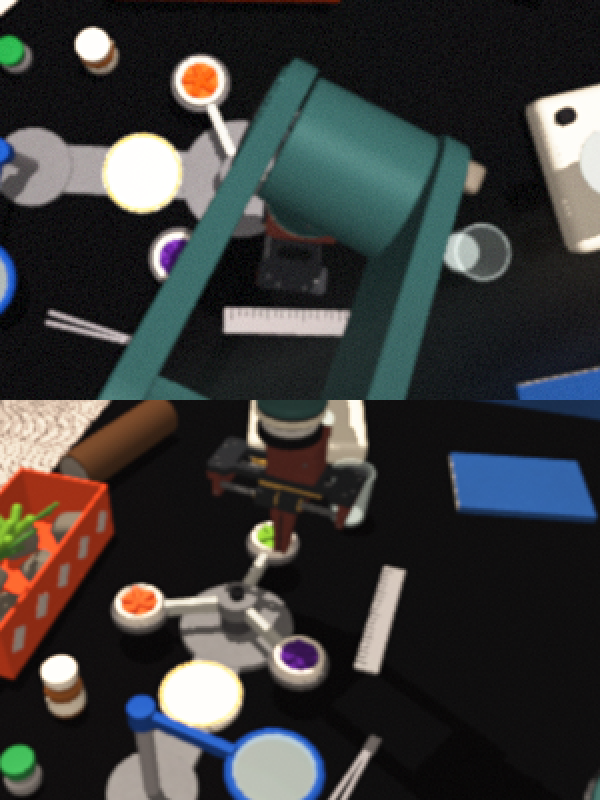

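The crop shows the shut fingers above the gap between the violet and green arms, with nothing moved. Next I'll descend.

Call:
carry_out([
  {"tx":0,"ty":0.8,"tz":0.1,"spin":0,"jaw":0},
  {"tx":0,"ty":1.6,"tz":0.1,"spin":0,"jaw":0},
  {"tx":0,"ty":1.9,"tz":0.1,"spin":0,"jaw":0},
  {"tx":0,"ty":1.9,"tz":0.1,"spin":0,"jaw":0},
])

```text
t: 3.83
ee_pos: [526.6, -192.5, 39.3]
tool_rot: [[-0.102, -0.006, 0.995], [-0.995, 0.005, -0.102], [-0.004, -1.0, -0.007]]
ft_force: [-0.1, -0.2, 0.6]
finger_gap: 0.5
```

```bash
python3 -c "
from go import *
al=np.degrees(th)-120
for k in range(1,9): X,y=tt(al+3*k,max(32-6*k,18.5),38); print(k,row(X,y))
"
```

```text
1 [0.09, 0.03, 0.23, -0.49]
2 [0.11, 0.03, 0.46, -0.99]
3 [0.12, 0.03, 0.57, -1.49]
4 [0.12, 0.03, 0.66, -1.99]
5 [0.13, 0.03, 0.74, -2.49]
6 [0.13, 0.03, 0.82, -2.99]
7 [0.13, 0.03, 0.9, -3.49]
8 [0.12, 0.03, 0.98, -3.99]
```

Call:
carry_out([
  {"tx":0.09,"ty":0,"tz":0.23,"spin":-0.5,"jaw":0},
  {"tx":0.11,"ty":0,"tz":0.4,"spin":-1,"jaw":0},
  {"tx":0.12,"ty":0,"tz":0.55,"spin":-1.5,"jaw":0},
  {"tx":0.12,"ty":0,"tz":0.66,"spin":-2,"jaw":0},
  {"tx":0.13,"ty":0,"tz":0.74,"spin":-2.5,"jaw":0},
  {"tx":0.13,"ty":0,"tz":0.82,"spin":-3,"jaw":0},
  {"tx":0.13,"ty":0,"tz":0.9,"spin":-3.5,"jaw":0},
  {"tx":0.12,"ty":0,"tz":0.98,"spin":-4,"jaw":0},
])

```text
t: 4.5
ee_pos: [566.5, -201.5, 42.2]
tool_rot: [[0.314, -0.004, 0.949], [-0.949, 0.003, 0.314], [-0.004, -1.0, -0.003]]
ft_force: [-1.4, 0.5, 0.1]
finger_gap: 1.2
```

```bash
cat > ang.py <<'E'
from go import *
def ang():
    "turntable angle of the orange dish (deg), each camera, from petals near the model circle"
    out={}
    for n in("top","side"):
        c=capture(n); h=cv2.cvtColor(np.ascontiguousarray(c["image"]),cv2.COLOR_RGB2HSV); vals={}
        for k,lo,hi,s,off in(("orange",3,17,150,0),("green",30,65,120,-120),("violet",120,150,100,120)):
            m=cv2.inRange(h,(lo,s,60),(hi,255,255)); nn,_,st,ce=cv2.connectedComponentsWithStats(m)
            for i in range(1,nn):
                X=inv(c,ce[i],zp)-A; r=np.hypot(X[0],X[1])
                if st[i,4]>60 and 110<r<140: vals[k]=(round(float(np.degrees(np.arctan2(X[1],X[0]))-off),1),round(float(r)),int(st[i,4]))
        out[n]=vals
    return out
if __name__=="__main__": print(ang(),"goal",np.degrees(phi))
E
python3 ang.py
```

```text
{'top': {'orange': (44.7, 124, 236)}, 'side': {'orange': (45.6, 126, 175), 'violet': (45.4, 124, 173)}} goal 87.46224395064432
```

```bash
python3 -c "
from go import *
for k in range(1,9): X,y=tt(45.2-120+3*k,14,40); print(k,row(X,y-2))
"
```

```text
1 [-0.03, 0.05, 0.07, 0.33]
2 [-0.01, 0.05, 0.15, -0.17]
3 [0.0, 0.05, 0.23, -0.67]
4 [0.01, 0.05, 0.31, -1.17]
5 [0.01, 0.05, 0.39, -1.67]
6 [0.01, 0.05, 0.47, -2.17]
7 [0.01, 0.05, 0.55, -2.67]
8 [-0.0, 0.05, 0.63, -3.17]
```

Call:
carry_out([
  {"tx":0,"ty":0.05,"tz":0.07,"spin":0,"jaw":0},
  {"tx":0,"ty":0.05,"tz":0.15,"spin":-0.2,"jaw":0},
  {"tx":0,"ty":0.05,"tz":0.23,"spin":-0.7,"jaw":0},
  {"tx":0,"ty":0.05,"tz":0.31,"spin":-1.2,"jaw":0},
  {"tx":0,"ty":0.05,"tz":0.39,"spin":-1.7,"jaw":0},
  {"tx":0,"ty":0.05,"tz":0.47,"spin":-2.2,"jaw":0},
  {"tx":0,"ty":0.05,"tz":0.55,"spin":-2.7,"jaw":0},
  {"tx":0,"ty":0.05,"tz":0.63,"spin":-3.2,"jaw":0},
])

```text
t: 5.27
ee_pos: [592.0, -194.1, 41.0]
tool_rot: [[0.609, -0.001, 0.793], [-0.793, 0.002, 0.609], [-0.002, -1.0, 0.0]]
ft_force: [-1.4, -0.5, 1.0]
finger_gap: 0.3
```

```bash
python3 ang.py; python3 -c "
from go import *
for k in range(1,9): X,y=tt(68-120+2*k,14,40); print(k,row(X,y-2))
"
```

```text
{'top': {'orange': (69.6, 124, 236)}, 'side': {'orange': (70.2, 126, 200), 'green': (72.9, 129, 66), 'violet': (-289.5, 124, 155)}} goal 87.46224395064432
1 [-0.02, 0.02, -0.01, -0.1]
2 [-0.01, 0.02, 0.05, -0.43]
3 [-0.0, 0.02, 0.1, -0.76]
4 [0.0, 0.02, 0.15, -1.1]
5 [0.01, 0.02, 0.21, -1.43]
6 [0.01, 0.02, 0.26, -1.76]
7 [0.01, 0.02, 0.32, -2.1]
8 [0.01, 0.02, 0.37, -2.43]
```

Call:
carry_out([
  {"tx":0,"ty":0,"tz":0.06,"spin":-0.3,"jaw":0},
  {"tx":0,"ty":0,"tz":0.12,"spin":-0.7,"jaw":0},
  {"tx":0,"ty":0,"tz":0.18,"spin":-1.1,"jaw":0},
  {"tx":0,"ty":0,"tz":0.24,"spin":-1.5,"jaw":0},
  {"tx":0,"ty":0,"tz":0.28,"spin":-1.8,"jaw":0},
  {"tx":0,"ty":0,"tz":0.32,"spin":-2.1,"jaw":0},
  {"tx":0,"ty":0,"tz":0.34,"spin":-2.2,"jaw":0},
  {"tx":0,"ty":0,"tz":0.34,"spin":-2.2,"jaw":0},
])

```text
t: 6.03
ee_pos: [604.0, -185.9, 41.3]
tool_rot: [[0.772, 0.001, 0.635], [-0.635, 0.002, 0.772], [-0.0, -1.0, 0.002]]
ft_force: [0.9, -1.1, 0.7]
finger_gap: 0.6
```

```bash
python3 ang.py; python3 -c "
from h import *
c=capture('side');print(get_state()['ee_pos'])
cv2.imwrite('pics/b.png',cv2.resize(c['image'][140:300,220:420][:,:,::-1],None,fx=3,fy=3))"
```

```text
{'top': {'orange': (83.7, 124, 250)}, 'side': {'orange': (82.7, 126, 206), 'violet': (-276.8, 123, 146)}} goal 87.46224395064432
[ 603.58638303 -185.62138356   41.13373501]
```

View pics/b.png

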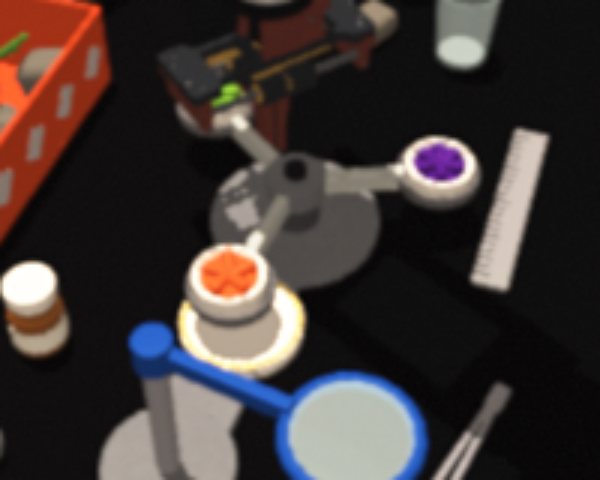

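The orange dish is at about 83.2°, nearly over the spot, and all dishes are seated. About 4.3° remain.

Call:
carry_out([
  {"tx":0,"ty":0,"tz":0.03,"spin":-0.2,"jaw":0},
  {"tx":0,"ty":0,"tz":0.06,"spin":-0.4,"jaw":0},
  {"tx":0,"ty":0,"tz":0.09,"spin":-0.6,"jaw":0},
  {"tx":0,"ty":0,"tz":0.11,"spin":-0.7,"jaw":0},
  {"tx":0,"ty":0,"tz":0.11,"spin":-0.7,"jaw":0},
  {"tx":0,"ty":0,"tz":0.11,"spin":-0.7,"jaw":0},
])

```text
t: 6.68
ee_pos: [606.4, -181.9, 41.1]
tool_rot: [[0.817, 0.0, 0.577], [-0.577, 0.003, 0.817], [-0.001, -1.0, 0.002]]
ft_force: [-0.6, -0.6, -0.3]
finger_gap: 0.5
```

```bash
python3 ang.py
```

```text
{'top': {'orange': (87.5, 127, 201)}, 'side': {'orange': (87.2, 126, 211), 'violet': (-272.1, 123, 141)}} goal 87.46224395064432
```

Call:
carry_out([
  {"tx":0,"ty":0,"tz":-0.2,"spin":0,"jaw":0},
  {"tx":0,"ty":0,"tz":-0.4,"spin":0,"jaw":0},
  {"tx":0,"ty":-0.6,"tz":-0.4,"spin":0,"jaw":0},
  {"tx":0,"ty":-1.4,"tz":-0.4,"spin":0,"jaw":0},
  {"tx":0,"ty":-2.4,"tz":-0.4,"spin":0,"jaw":0},
  {"tx":0,"ty":-3.4,"tz":-0.4,"spin":0,"jaw":0},
  {"tx":0,"ty":-4.4,"tz":-0.4,"spin":0,"jaw":0},
  {"tx":0,"ty":-5.4,"tz":-0.4,"spin":0,"jaw":0},
])

```text
t: 7.45
ee_pos: [595.9, -195.9, 258.8]
tool_rot: [[0.816, -0.001, 0.578], [-0.578, 0.003, 0.816], [-0.003, -1.0, 0.002]]
ft_force: [2.3, -0.3, -0.0]
finger_gap: 0.2
```

```bash
cat >> go.py <<'E'
def mg(alpha,s,z,r=55):
    "finger beside the magnifier arm at world angle alpha deg, s mm clockwise of it; jaw along the arm"
    a=np.radians(alpha); return at(post+r*e(a)+s*e(a-np.pi/2),z),alpha-180
al0=np.degrees(phi-psi)+180
E
python3 -c "
from go import *
print(al0,np.degrees(phi)+180,post,get_state()['q'])
X,y=mg(al0,45,245);print(X,row(X,y))"; python3 ang.py
```

```text
170.8515749420043 267.46224395064434 [575.95442566 126.18967404   0.        ] [-0.42916473  0.37069296  1.39964071  0.00249603  1.37334978 -1.38445256]
[528.80870236 179.3618545  245.        ] [-6.79, 0.38, 6.69, 10.64]
{'top': {'violet': (-271.9, 126, 252)}, 'side': {'orange': (87.2, 126, 210), 'green': (88.4, 126, 125), 'violet': (-272.1, 123, 142)}} goal 87.46224395064432
```

Call:
carry_out([
  {"tx":-6.8,"ty":0.3,"tz":6.7,"spin":10.6,"jaw":0},
  {"tx":-6.8,"ty":0.3,"tz":6.7,"spin":10.6,"jaw":0},
  {"tx":-6.8,"ty":0.3,"tz":6.7,"spin":10.6,"jaw":0},
  {"tx":-6.8,"ty":0.3,"tz":6.7,"spin":10.6,"jaw":0},
  {"tx":-6.8,"ty":0.3,"tz":6.7,"spin":10.6,"jaw":0},
  {"tx":-6.8,"ty":0.3,"tz":6.7,"spin":10.6,"jaw":0},
  {"tx":-6.8,"ty":0.3,"tz":6.7,"spin":10.6,"jaw":0},
  {"tx":-6.8,"ty":0.3,"tz":6.7,"spin":10.6,"jaw":0},
])

```text
t: 8.22
ee_pos: [542.8, 117.2, 251.3]
tool_rot: [[0.001, 0.009, 1.0], [-1.0, -0.001, 0.001], [0.001, -1.0, 0.009]]
ft_force: [0.3, -0.1, 0.8]
finger_gap: 1.0
```

```bash
python3 -c "
from go import *
X,y=mg(al0,45,245);print(X,row(X,y))"
```

```text
[528.80870236 179.3618545  245.        ] [-1.56, 0.15, -0.35, 1.54]
```

Call:
carry_out([
  {"tx":-1.55,"ty":0.1,"tz":-0.35,"spin":1.5,"jaw":0},
  {"tx":-1.55,"ty":0.1,"tz":-0.35,"spin":1.5,"jaw":0},
  {"tx":-1.55,"ty":0.1,"tz":-0.35,"spin":1.5,"jaw":0},
  {"tx":-1.55,"ty":0.1,"tz":-0.35,"spin":1.5,"jaw":0},
  {"tx":-1.55,"ty":1,"tz":-0.35,"spin":1.5,"jaw":0},
  {"tx":-1.55,"ty":1.9,"tz":-0.35,"spin":1.5,"jaw":0},
  {"tx":-1.55,"ty":2.75,"tz":-0.35,"spin":1.5,"jaw":0},
  {"tx":-1.55,"ty":2.75,"tz":-0.35,"spin":1.5,"jaw":0},
])

```text
t: 8.88
ee_pos: [525.2, 176.1, 135.0]
tool_rot: [[-0.156, -0.002, 0.988], [-0.988, -0.004, -0.156], [0.004, -1.0, -0.001]]
ft_force: [-1.2, -0.9, -0.6]
finger_gap: 0.6
```

```bash
python3 -c "
from go import *
c=capture('side')
cv2.imwrite('pics/c.png',cv2.resize(c['image'][140:340,170:430][:,:,::-1],None,fx=2.5,fy=2.5))
for k in range(1,9): X,y=mg(al0+3*k,max(45-7*k,14),140); print(k,row(X,y))"
```

```text
1 [0.17, -0.05, -0.01, -0.47]
2 [0.42, -0.05, -0.04, -0.97]
3 [0.67, -0.05, -0.04, -1.47]
4 [0.92, -0.05, -0.03, -1.97]
5 [1.07, -0.05, -0.01, -2.47]
6 [1.14, -0.05, -0.01, -2.97]
7 [1.22, -0.05, -0.0, -3.47]
8 [1.29, -0.05, 0.01, -3.97]
```

View pics/c.png

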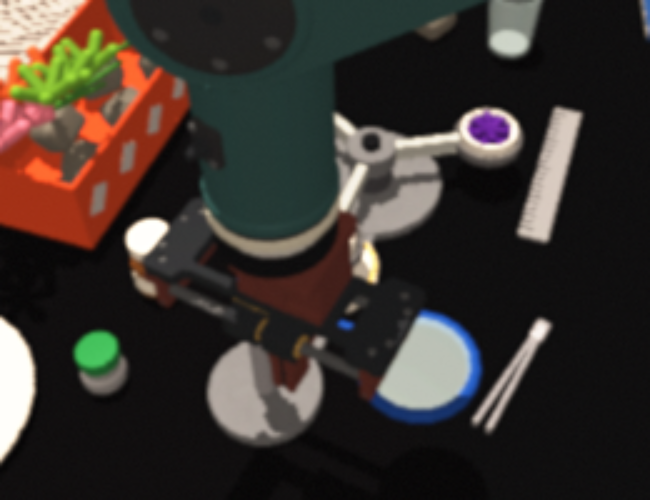

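The finger is down beside the arm on its clockwise side. The gripper body clears the lens and the post, so I'll start pushing.

Call:
carry_out([
  {"tx":0.17,"ty":-0.05,"tz":0,"spin":-0.5,"jaw":0},
  {"tx":0.42,"ty":-0.05,"tz":-0.04,"spin":-1,"jaw":0},
  {"tx":0.67,"ty":-0.05,"tz":-0.04,"spin":-1.5,"jaw":0},
  {"tx":0.85,"ty":-0.05,"tz":-0.03,"spin":-2,"jaw":0},
  {"tx":1.0,"ty":-0.05,"tz":0,"spin":-2.5,"jaw":0},
  {"tx":1.1,"ty":-0.05,"tz":0,"spin":-3,"jaw":0},
  {"tx":1.2,"ty":-0.05,"tz":0,"spin":-3.5,"jaw":0},
  {"tx":1.3,"ty":-0.05,"tz":0,"spin":-4,"jaw":0},
])

```text
t: 9.6
ee_pos: [520.8, 124.8, 142.7]
tool_rot: [[0.261, 0.005, 0.965], [-0.965, -0.002, 0.261], [0.003, -1.0, 0.004]]
ft_force: [0.9, 2.6, -1.5]
finger_gap: 0.2
```

```bash
cat > lens.py <<'E'
from go import *
def lens():
    for n in("top","side"):
        c=capture(n); h=cv2.cvtColor(np.ascontiguousarray(c["image"]),cv2.COLOR_RGB2HSV)
        m=cv2.inRange(h,(100,120,60),(118,255,255)); k=np.zeros_like(m); p=proj(c,at(post,151)).astype(int); cv2.circle(k,[int(v) for v in p],115,255,-1); m&=k
        # best angle: rim ring (r 41..46) and bar samples lying on blue
        best=[]
        for a in np.arange(150,310,0.5):
            L=at(post+140*e(np.radians(a)),151); P=[L+43*e(b) for b in np.arange(0,6.28,.1)]+[at(post+r*e(np.radians(a)),155) for r in range(20,94,4)]
            uv=np.array([proj(c,x) for x in P]).round().astype(int); ok=(uv[:,0]>=0)&(uv[:,0]<640)&(uv[:,1]>=0)&(uv[:,1]<400)
            best.append((m[uv[ok,1],uv[ok,0]]>0).sum())
        b=np.array(best,float); g=np.arange(150,310,0.5); t=b>b.max()*0.93
        print(n,"arm angle",round(float(g[t].mean()),1),"score",int(b.max()),"of 82, spread",g[t].min(),g[t].max())
    print("goal",round(float(np.degrees(phi)+180),1),get_state()["ee_pos"].round(1))
if __name__=="__main__": lens()
E
python3 lens.py
```

```text
top arm angle 198.8 score 70 of 82, spread 197.5 200.0
side arm angle 200.2 score 63 of 82, spread 199.0 201.5
goal 267.5 [520.5 124.2 142.5]
```

```bash
python3 -c "
from go import *
for k in range(1,9): X,y=mg(199.5+3*k,16,138); print(k,row(X,y-3))"
```

```text
1 [0.09, 0.11, -0.06, -0.75]
2 [0.17, 0.11, -0.07, -1.25]
3 [0.24, 0.11, -0.08, -1.75]
4 [0.32, 0.11, -0.08, -2.25]
5 [0.39, 0.11, -0.08, -2.75]
6 [0.47, 0.11, -0.07, -3.25]
7 [0.54, 0.11, -0.06, -3.75]
8 [0.61, 0.11, -0.05, -4.25]
```

Call:
carry_out([
  {"tx":0.09,"ty":0.1,"tz":-0.05,"spin":-0.7,"jaw":0},
  {"tx":0.17,"ty":0.1,"tz":-0.07,"spin":-1.2,"jaw":0},
  {"tx":0.24,"ty":0.1,"tz":-0.08,"spin":-1.7,"jaw":0},
  {"tx":0.32,"ty":0.1,"tz":-0.08,"spin":-2.2,"jaw":0},
  {"tx":0.39,"ty":0.1,"tz":-0.08,"spin":-2.7,"jaw":0},
  {"tx":0.47,"ty":0.1,"tz":-0.07,"spin":-3.2,"jaw":0},
  {"tx":0.54,"ty":0.1,"tz":-0.06,"spin":-3.7,"jaw":0},
  {"tx":0.61,"ty":0.1,"tz":-0.05,"spin":-4.2,"jaw":0},
])

```text
t: 10.37
ee_pos: [526.1, 100.1, 140.3]
tool_rot: [[0.645, 0.007, 0.764], [-0.764, -0.002, 0.646], [0.006, -1.0, 0.004]]
ft_force: [-1.0, 2.6, -0.3]
finger_gap: 0.4
```

```bash
python3 lens.py; python3 -c "
from go import *
for k in range(1,9): X,y=mg(223+3*k,16,138); print(k,row(X,y-3))"
```

```text
top arm angle 224.5 score 59 of 82, spread 223.5 225.5
side arm angle 225.0 score 44 of 82, spread 224.5 225.5
goal 267.5 [526.2  99.5 140.1]
1 [0.03, 0.05, -0.03, -0.48]
2 [0.11, 0.05, -0.04, -0.98]
3 [0.18, 0.05, -0.05, -1.48]
4 [0.26, 0.05, -0.05, -1.98]
5 [0.33, 0.06, -0.05, -2.48]
6 [0.41, 0.06, -0.05, -2.98]
7 [0.48, 0.06, -0.04, -3.48]
8 [0.56, 0.06, -0.03, -3.98]
```

Call:
carry_out([
  {"tx":0.07,"ty":0.05,"tz":-0.03,"spin":-0.5,"jaw":0},
  {"tx":0.14,"ty":0.05,"tz":-0.04,"spin":-1,"jaw":0},
  {"tx":0.22,"ty":0.05,"tz":-0.05,"spin":-1.5,"jaw":0},
  {"tx":0.3,"ty":0.05,"tz":-0.05,"spin":-2,"jaw":0},
  {"tx":0.37,"ty":0.05,"tz":-0.05,"spin":-2.5,"jaw":0},
  {"tx":0.45,"ty":0.05,"tz":-0.05,"spin":-3,"jaw":0},
  {"tx":0.52,"ty":0.05,"tz":-0.04,"spin":-3.5,"jaw":0},
  {"tx":0.6,"ty":0.05,"tz":-0.03,"spin":-4,"jaw":0},
])

```text
t: 11.13
ee_pos: [540.8, 80.5, 139.2]
tool_rot: [[0.899, 0.007, 0.437], [-0.437, -0.003, 0.899], [0.008, -1.0, 0.001]]
ft_force: [-0.3, 1.3, 0.3]
finger_gap: 0.0
```

```bash
python3 lens.py; python3 -c "
from go import *
for a in (252,255,258,261,264,267.5): X,y=mg(a,16,138); print(a,row(X,y-3))"
```

```text
top arm angle 248.0 score 49 of 82, spread 247.5 248.5
side arm angle 251.0 score 33 of 82, spread 250.0 252.0
goal 267.5 [541.4  80.1 139.1]
252 [0.07, 0.03, -0.0, -0.84]
255 [0.14, 0.03, -0.01, -1.34]
258 [0.21, 0.03, -0.02, -1.84]
261 [0.29, 0.03, -0.02, -2.34]
264 [0.36, 0.03, -0.01, -2.84]
267.5 [0.45, 0.03, -0.01, -3.42]
```

Call:
carry_out([
  {"tx":0.07,"ty":0.03,"tz":0,"spin":-0.6,"jaw":0},
  {"tx":0.14,"ty":0.03,"tz":0,"spin":-1.2,"jaw":0},
  {"tx":0.2,"ty":0.03,"tz":-0.02,"spin":-1.7,"jaw":0},
  {"tx":0.26,"ty":0.03,"tz":-0.02,"spin":-2.1,"jaw":0},
  {"tx":0.31,"ty":0.03,"tz":-0.01,"spin":-2.4,"jaw":0},
  {"tx":0.34,"ty":0.03,"tz":-0.01,"spin":-2.6,"jaw":0},
  {"tx":0.36,"ty":0.03,"tz":-0.01,"spin":-2.8,"jaw":0},
  {"tx":0.36,"ty":0.03,"tz":-0.01,"spin":-2.8,"jaw":0},
])

```text
t: 11.9
ee_pos: [554.1, 73.1, 138.3]
tool_rot: [[0.987, 0.008, 0.161], [-0.161, -0.004, 0.987], [0.009, -1.0, -0.002]]
ft_force: [-2.0, -0.8, 0.8]
finger_gap: 0.5
```

```bash
python3 lens.py; python3 -c "
from go import *
for a in (264,267.5): X,y=mg(a,16,138); print(a,row(X,y-3))
i=[cv2.resize(capture(n)['image'][b[1]:b[1]+130,b[0]:b[0]+200][:,:,::-1],None,fx=3,fy=2.2) for n,b in (('top',(170,150)),('side',(200,180)))]
cv2.imwrite('pics/d.png',np.vstack(i))"
```

```text
top arm angle 264.2 score 49 of 82, spread 263.5 265.0
side arm angle 264.5 score 25 of 82, spread 264.0 265.0
goal 267.5 [554.1  73.3 138.1]
264 [0.0, 0.0, -0.0, -0.05]
267.5 [0.09, 0.0, -0.02, -0.63]
```

View pics/d.png

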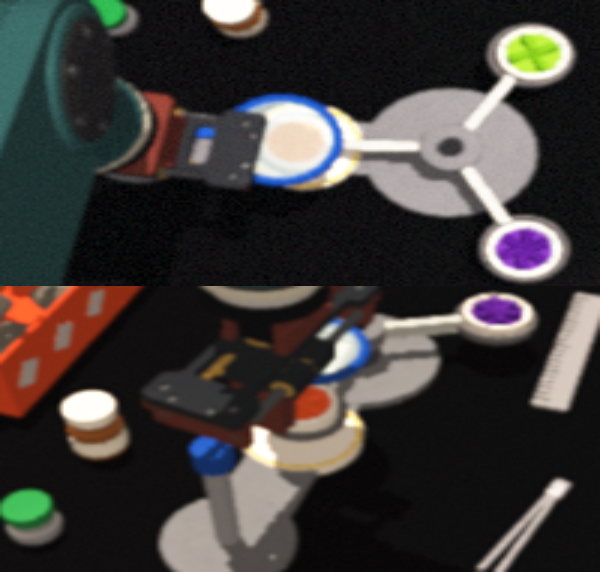

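The lens stands almost over the dish, with all dishes seated and the bystanders in place. A last 3° push, then I'll back off and rise.

Call:
carry_out([
  {"tx":0.03,"ty":0,"tz":0,"spin":-0.2,"jaw":0},
  {"tx":0.06,"ty":0,"tz":-0.01,"spin":-0.4,"jaw":0},
  {"tx":0.08,"ty":0,"tz":-0.02,"spin":-0.6,"jaw":0},
  {"tx":0.08,"ty":0,"tz":-0.02,"spin":-0.6,"jaw":0},
  {"tx":0.08,"ty":0,"tz":-0.02,"spin":-0.6,"jaw":0},
])

```text
t: 12.52
ee_pos: [557.5, 72.2, 138.1]
tool_rot: [[0.995, 0.009, 0.099], [-0.099, -0.003, 0.995], [0.009, -1.0, -0.002]]
ft_force: [-1.3, -0.7, -0.5]
finger_gap: 0.3
```

Call:
carry_out([
  {"tx":-0.2,"ty":0,"tz":0,"spin":0,"jaw":0},
  {"tx":-0.5,"ty":0,"tz":0,"spin":0,"jaw":0},
  {"tx":-0.5,"ty":-0.6,"tz":0,"spin":0,"jaw":0},
  {"tx":-0.5,"ty":-1.5,"tz":0,"spin":0,"jaw":0},
  {"tx":-0.5,"ty":-2.5,"tz":0,"spin":0,"jaw":0},
  {"tx":-1.5,"ty":-3,"tz":1,"spin":0,"jaw":0},
  {"tx":-2,"ty":-3,"tz":2,"spin":0,"jaw":0},
  {"tx":-2,"ty":-3,"tz":3,"spin":0,"jaw":0},
])

```text
t: 13.18
ee_pos: [488.3, 183.9, 258.8]
tool_rot: [[0.995, 0.011, 0.102], [-0.102, -0.003, 0.995], [0.012, -1.0, -0.002]]
ft_force: [-0.2, 0.2, -0.5]
finger_gap: 0.7
```

Call:
carry_out([
  {"tx":0,"ty":0,"tz":1,"spin":0,"jaw":0},
  {"tx":0,"ty":0,"tz":2,"spin":0,"jaw":0},
  {"tx":0,"ty":0,"tz":3,"spin":0,"jaw":0},
  {"tx":0,"ty":0,"tz":4,"spin":0,"jaw":0},
  {"tx":0,"ty":0,"tz":5,"spin":0,"jaw":0},
  {"tx":0,"ty":0,"tz":6,"spin":0,"jaw":0},
  {"tx":0,"ty":0,"tz":6,"spin":0,"jaw":0},
  {"tx":0,"ty":0,"tz":6,"spin":0,"jaw":0},
])

```text
t: 13.85
ee_pos: [512.2, 424.7, 257.9]
tool_rot: [[0.995, 0.012, 0.099], [-0.099, -0.003, 0.995], [0.012, -1.0, -0.001]]
ft_force: [0.3, -0.2, 0.5]
finger_gap: 0.7
```

```bash
python3 lens.py; python3 ang.py; python3 -c "
from go import *
i=[cv2.resize(capture(n)['image'][b[1]:b[1]+130,b[0]:b[0]+200][:,:,::-1],None,fx=3,fy=2.2) for n,b in (('top',(170,150)),('side',(200,180)))]
cv2.imwrite('pics/e.png',np.vstack(i))"
```

```text
top arm angle 268.0 score 82 of 82, spread 267.0 269.0
{'top': {'green': (87.4, 125, 240), 'violet': (-271.9, 126, 252)}, 'side': {}} goal 87.46224395064432lens.py:13: RuntimeWarning: Mean of empty slice.
  print(n,"arm angle",round(float(g[t].mean()),1),"score",int(b.max()),"of 82, spread",g[t].min(),g[t].max())
  ret = ret.dtype.type(ret / rcount)
Traceback (most recent call last):
  File "lens.py", line 15, in <module>
    if __name__=="__main__": lens()
                             ~~~~^^
  File "lens.py", line 13, in lens
    print(n,"arm angle",round(float(g[t].mean()),1),"score",int(b.max()),"of 82, spread",g[t].min(),g[t].max())
                                                                                         ~~~~~~~~^^
ValueError: zero-size array to reduction operation minimum which has no identity
```

View pics/e.png

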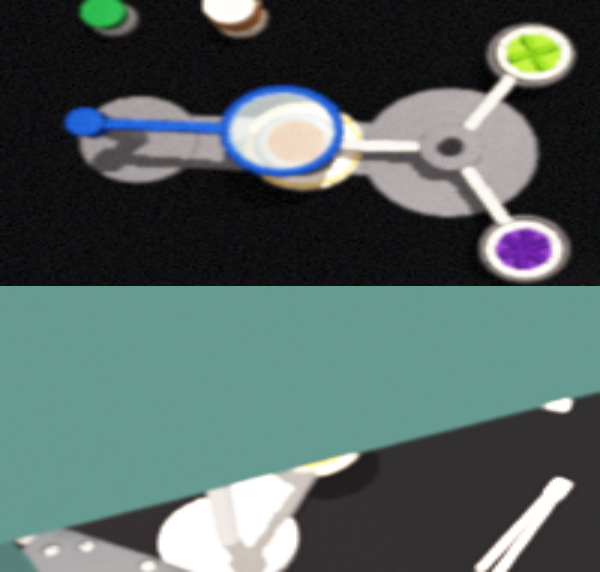

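Top view: the lens fit is 82/82 at 268.0° against a goal of 267.5°, and the turntable is at 87.4–88.1° against 87.5°. The robot is clear, so I'm handing in.

```bash
python3 -c "
from plant import *
print(close_job())"
```

```text
the job is handed in; nothing more can be done
None
```

The orange dish now stands over the viewing spot with the lens over it. I handed the job in at about 14 s of the 72 s allowed, and the hand-in gave no verdict.

I turned the turntable about 63° counterclockwise by pushing the arm that carries the green dish. Then I pushed the magnifier's arm about 97° counterclockwise and moved the robot clear.

- **Turntable:** the last top view puts it at 87.4° (from the green dish) and 88.1° (from the violet dish), against a goal of 87.5°. That leaves the orange dish about 1 mm from the spot's centre.
- **Magnifier:** its arm is at 268.0° against a goal of 267.5°, which puts the lens about 1 mm off. All 82 rim and bar sample points matched the picture.
- **Dishes and bystanders:** in the pictures the green and violet dishes still sit in their cups, and the orange dish shows through the lens. The bystanders I could see showed no movement, but I did not re-measure their positions.
- **Check that failed:** the robot blocked the side camera at the end, so the final check is from the top camera only. Its script stopped with an error on the side view. Before the last 3° push the two cameras agreed on the magnifier to 0.3°. They agreed on the turntable to 0.3° when it reached its goal.

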